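Press one inlay plug home in a carving

ROBOT

A 6-joint arm with a two-finger parallel gripper is mounted at the origin on the work surface. World frame = base frame: x ahead of the robot, y to its left, z up, the work surface at z = 0. Lengths are in m, angles in rad, forces in N, time in s.
With the tool pointing down it reaches from about 0.25 to 0.725 m from the base axis. Payload 4 kg.
Tool frame: the origin (TCP) lies on the front face of the gripper's body, between the roots of the fingers; the fingertips stand 73 mm ahead of it and the grasp point (between the pads) lies 54 mm ahead of it; z points along the fingers, y is the line along which they close (so a half turn about z gives the same grasp; the last joint's range is limited). The gripper opens to 85 mm and grips with 20 to 120 N. Pads are 22 mm wide; open, the fingers measure 114 mm over their backs; the gripper's body (76 mm by 85 mm) begins 54 mm behind the grasp point. The pads swing forward as they close: fully open they stand 13 mm farther back than shut.
Start: joints at [1.124, 0.241, 0.005, 1.335, 0, 1.571], TCP at [0.216, 0.451, 0.304] pointing down, gripper open.
Joint ranges: [-2.72, 2.72], [-1.05, 1.87], [-1.09, 1.28], [-1.99, 2.15], [-1.42, 1.44], [-3.14, 3.14]. Speed limits (rad/s): [2.79, 2.79, 3.14, 3.14, 3.14, 3.14].

INTERFACE

Orientations are given as a unit quaternion [x, y, z, w].
In Python, from workcell import bot gives the robot as it stands. The module is installed in compiled form; this text tells all that it offers.
- The arm moves only by the tool step_arm, never from a script. Its argument "rows" is a list of rows, each a list of 2 entries, a list of its own where there are three numbers: the shift along the tool's x, y, z in mm, then the turn about the tool's z in degrees. A call has 1 to 12 rows; each row is the pose to reach, as a shift and turn from the pose commanded when the call began, along the tool's axes at that moment; what a row does not reach only later rows make up. A row lasts 1/8 s, in which the tool goes at most 62.5 mm and 10.7 degrees, less where a joint would pass 70% of its speed; a pose out of reach is approached as far as the arm can. A call with a gripper value outside its range is refused whole. "claw" is the gripper's target within -1 to 1 (shut at 1, half-way at 0, fully open at -1), set as the call begins (left out, the last holds). The fingers move at their own pace and stop on an object; the grip force is fixed at half the most. Time passes only in rows, so rows that repeat a pose let the fingers close. It gives the time, the measured TCP pose, the force, the opening and the grip force at its end, in the units of the state.
- bot.get_obs(): the state, without advancing time (a new reading comes with each control period).
- bot.camera(name): name is "scene" or "top" or "wrist"; returns (picture, depth): 384x512x3 uint8, red, green, blue; 384x512 float32, m along the optical axis (not along the pixel's ray), 0 where there is no reading.
- bot.camera_params(name): a dict with "fx", "fy", "cx", "cy" (pixels), "pose" (4x4, takes a point from camera to world coordinates). Camera axes: x right, y up, looking along -z (the intrinsics and any distortion apply to the point x, -y, -z); pixel columns grow to the right and rows downward; lengths in m; the calibration is good to about 2 mm. A picture is of the moment at which its call begins: read the wrist's pose just before it. camera_params takes no time and is no camera call; for the wrist camera it gives the pose at the moment of the call.
- bot.job_done(): hands the job in; it is judged then, once.
Trained networks look in the newest picture that a camera, given by its name, has taken for a name from the list of things; names that differ only in an ending like _2 or _b are one class to them, and where a whole thing is asked for, a point or a joint stands for the part that bears it (a point fixed in the world has none). Each returns a list of dicts, best first, with "score" (0 to 1); they miss things now and then, are a little off and sometimes report something else, mostly with a low value. They report only what shows in the picture. A call takes as long as a camera call.
- bot.trace(target, camera): "pixels" (384x512 bool, what is visible of it) and "uv" ([column, row] in pixels, amid what is visible of it).
The state is a dict: "clock": time; "joint_pos": joint angles; "joint_vel": joint speeds; "tau": joint torques, N m; "eef_pos": TCP position; "tool_rot": TCP orientation; "ft_force": force on the tool from outside, world axes, zero at the start; "ft_torque": the same for the moment, N m; "grip_width": finger opening in m; "grasp_force": force on a finger pad.
Only numpy, scipy, OpenCV 4.12 (cv2) and the standard library are available. Lean on these libraries where they do the work, as an engineer would, in place of code of your own. Each camera call takes 0.05 s, during which the arm holds its last target. There are 200 camera calls.

TASK

The glue under the small square inlay plug of the carved panel is just tacky: with your fingertips, gently press that one plug down until it is fully home, flush with the panel's face, then take your hand away. The other three plugs must stay standing as they are, nothing may be pulled out or picked up, and the tools and other things on and around the panel must not be disturbed.

Things in the scene. Friction and masses are not known exactly. Their poses are not given: they have to be found in the camera images.
- panel: Carving in progress: fixed wooden panel 270 (x) x 360 (y) x 36 mm, flat on the table; origin at the centre of its underside, z up: upper face at z = 36 mm. Above the face: edge strip 4 mm, other relief 2 mm, at the middle of both y ends a cleat 14 mm (stud 19 mm). Four light wooden plugs stand in it, over 105 mm apart centre to centre, any plug in any of the four places.
- square_small_top (a point): Centre of the flat top of the SMALL SQUARE plug, 30 x 30 mm, same light wood as the others; its x and y axes are parallel to those of the panel (a square's sides too), z up. It starts 8 to 12 mm above the panel's face.
- square_small (a joint): Depth of the SMALL SQUARE plug, 30 x 30 mm; value in m: 0 = top 12 mm above the panel's face, growing as it is pressed in, 0.012 = flush with the face, where it bottoms on a firm stop. It slides straight down with a steady friction of about 4 N and stays where it is left; it could also be pulled up (below 0).
- square_large_top (a point): Centre of the flat top of the LARGE SQUARE plug, 50 x 50 mm, same light wood as the others; its x and y axes are parallel to those of the panel (a square's sides too), z up. It starts 8 to 12 mm above the panel's face.
- square_large (a joint): Depth of the LARGE SQUARE plug, 50 x 50 mm; value in m: 0 = top 12 mm above the panel's face, growing as it is pressed in, 0.012 = flush with the face, where it bottoms on a firm stop. It slides straight down with a steady friction of about 4 N and stays where it is left; it could also be pulled up (below 0).
- round_small_top (a point): Centre of the flat top of the SMALL ROUND plug, 32 mm across, same light wood as the others; its x and y axes are parallel to those of the panel (a square's sides too), z up. It starts 8 to 12 mm above the panel's face.
- round_small (a joint): Depth of the SMALL ROUND plug, 32 mm across; value in m: 0 = top 12 mm above the panel's face, growing as it is pressed in, 0.012 = flush with the face, where it bottoms on a firm stop. It slides straight down with a steady friction of about 4 N and stays where it is left; it could also be pulled up (below 0).
- round_large_top (a point): Centre of the flat top of the LARGE ROUND plug, 52 mm across, same light wood as the others; its x and y axes are parallel to those of the panel (a square's sides too), z up. It starts 8 to 12 mm above the panel's face.
- round_large (a joint): Depth of the LARGE ROUND plug, 52 mm across; value in m: 0 = top 12 mm above the panel's face, growing as it is pressed in, 0.012 = flush with the face, where it bottoms on a firm stop. It slides straight down with a steady friction of about 4 N and stays where it is left; it could also be pulled up (below 0).
- gouge: Short carving gouge, 200 mm long, 24 mm thick, lying loose on the panel roughly along the panel's y, between the two rows of plugs; origin on its underside at mid length, x towards the blade.
- finial: Turned light-wood finial, 28 mm across, 44 mm high, standing loose on the panel near the middle of its near (-x) edge; origin under its centre.
- sanding_block: Cork sanding block 36 x 62 x 26 mm, loose on the panel near the middle of its far (+x) edge; origin under its centre.
- mallet: Carver's mallet lying on the table to the left of the panel, head 60 x 110 x 60 mm, handle 190 mm towards its -x; origin on the table under the handle, 90 mm from the head's centre.
- glue_bottle: White glue bottle, 54 mm across, 140 mm high, on the table right of the panel; origin under its centre.
- lidded_pot: Small brown clay pot with lid, 84 mm across, 83 mm high, on the table right of the panel; origin under its centre.
- long_gouge: Long carving gouge, 250 mm long, 24 mm thick, on the table right of the panel; origin on its underside at mid length.

How it is judged:
By the outcome, as a careful person would: the job done as asked, in the order asked, and still so for the second after the job is handed in, with the robot touching nothing.
It also fails if it takes over 32 s, if anything falls off the work surface, if the arm or the gripper's body presses on something with over 40 N, if the wrist force passes 120 N, or if a joint passes its speed limit or range.

## Working session

There is one attempt and no reset: what is moved stays moved. The work goes in short steps, Python scripts to look and compute and a tool call to move; the robot and the scene stay as the last step left them, time stands still between calls to the robot, and variables do not carry over. Pictures are saved under pics/ and viewed, at most 10 in all, crops included, and the job is handed in when it is done.

Besides the shell and the picture viewer there is one more tool, called after "Call:" as name(argument=value, ...), one argument or row to a line, values as JSON. step_arm: Moves the arm, as the interface text tells. Its arguments: {"type":"object","properties":{"rows":{"type":"array"},"claw":{"type":"number"}},"required":["rows"]}

```bash
mkdir -p pics; cat > h.py <<'E'
from workcell import bot
import numpy as np, cv2
def pts(cam,depth,mask):
    p=bot.camera_params(cam); v,u=np.nonzero(mask&(depth>0)); d=depth[v,u]
    c=np.stack([(u-p["cx"])/p["fx"]*d,-(v-p["cy"])/p["fy"]*d,-d,np.ones_like(d)])
    return (p["pose"]@c)[:3].T
E
python3 - <<'E'
from h import *
o=bot.get_obs(); print({k:np.round(v,3) for k,v in o.items()})
rgb,d=bot.camera("top"); cv2.imwrite("pics/top.png",rgb[:,:,::-1])
print(bot.camera_params("top"))
for n in ["square_small_top","square_large_top","round_small_top","round_large_top","gouge","finial","sanding_block","panel"]:
    for r in bot.trace(n,"top")[:3]:
        P=pts("top",d,r["pixels"]); 
        print(n,round(r["score"],2),np.round(r["uv"]),len(P),np.round(np.median(P,0),4) if len(P) else 0,np.round(np.ptp(P,0),3) if len(P) else 0)
E
```

```text
{'clock': np.float64(0.0), 'joint_pos': array([1.124, 0.241, 0.004, 1.335, 0.   , 1.571]), 'joint_vel': array([-0.001,  0.002,  0.   , -0.002,  0.002,  0.001]), 'tau': array([-0.0000e+00, -3.7232e+01,  2.5241e+01,  1.7000e-02, -0.0000e+00,
        0.0000e+00]), 'eef_pos': array([0.216, 0.451, 0.303]), 'tool_rot': array([ 0.222,  0.975, -0.001, -0.   ]), 'ft_force': array([0.188, 0.145, 0.919]), 'ft_torque': array([ 0.056, -0.036, -0.02 ]), 'grasp_force': np.float64(0.0), 'grip_width': np.float64(0.085)}
{'fx': 459.24320661350913, 'fy': 459.24320661350913, 'cx': 258.7347182283785, 'cy': 196.0660006916987, 'pose': array([[ 0.01480613,  0.99535357, -0.09514228,  0.3722033 ],
       [-0.99983659,  0.01572517,  0.00891705, -0.02209467],
       [ 0.01037175,  0.09499471,  0.99542375,  1.6010228 ],
       [ 0.        ,  0.        ,  0.        ,  1.        ]])}
square_small_top 0.61 [360. 156.] 293 [ 0.6575 -0.3705  0.0915] [0.064 0.062 0.15 ]
square_small_top 0.6 [228. 200.] 77 [0.5135 0.0617 0.0431] [0.032 0.031 0.021]
square_large_top 0.51 [280. 158.] 215 [ 0.6531 -0.1036  0.0461] [0.053 0.052 0.027]
round_small_top 0.45 [224. 163.] 62 [0.6295 0.0773 0.0462] [0.027 0.027 0.023]
round_large_top 0.54 [288. 191.] 183 [ 0.536  -0.1219  0.0458] [0.049 0.049 0.025]
gouge 0.82 [271. 173.] 221 [ 0.5883 -0.0767  0.054 ] [0.029 0.195 0.03 ]
finial 0.39 [253. 196.] 52 [ 0.5176 -0.0183  0.0696] [0.021 0.024 0.051]
sanding_block 0.68 [250. 153.] 201 [ 0.666  -0.0072  0.0605] [0.041 0.062 0.043]
panel 0.55 [251. 180.] 7283 [ 0.5751 -0.0128  0.0362] [0.302 0.423 0.073]
panel 0.32 [360. 154.] 280 [ 0.6577 -0.37    0.0925] [0.053 0.049 0.141]
panel 0.29 [229. 200.] 71 [0.5131 0.0616 0.0433] [0.028 0.028 0.019]
```

View pics/top.png

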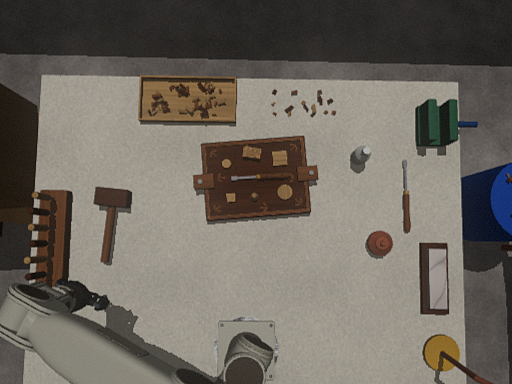

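The picture shows the small square at about (230,198) on the panel's near-left. The network's 0.61 candidate at (360,156) is the glue bottle, so I discard it. The second candidate fits the plug, at about (0.513, 0.062). I'll move above it with the fingers shut.

Call:
step_arm(
  rows=[
    [[-50,-25,0],-3],
    [[-100,-50,0],-7],
    [[-150,-75,0],-11],
    [[-200,-100,0],-15],
    [[-250,-126,0],-19],
    [[-300,-152,0],-23],
    [[-350,-178,0],-27],
    [[-400,-204,0],-30],
    [[-436,-222,0],-30],
    [[-436,-222,0],-30],
    [[-436,-222,0],-30],
  ],
  claw=1,
)

```text
clock: 1.82
eef_pos: [0.513, 0.0624, 0.3037]
tool_rot: [-0.038, 0.999, 0.0, -0.0]
ft_force: [1.0, 0.6, 0.9]
grip_width: 0.0001
grasp_force: 0.0
```

```bash
python3 - <<'E'
from h import *
o=bot.get_obs(); print({k:np.round(o[k],4) for k in ["clock","eef_pos","tool_rot","ft_force","grip_width"]})
rgb,d=bot.camera("wrist"); cv2.imwrite("pics/w1.png",rgb[:,:,::-1]); np.save("d.npy",d)
for n in ["square_small_top","square_large_top","round_small_top","finial"]:
    for r in bot.trace(n,"wrist")[:3]:
        P=pts("wrist",d,r["pixels"])
        if len(P)==0: continue
        T=P[P[:,2]>np.median(P[:,2])-.003]
        m=np.uint8(r["pixels"]); q=cv2.minAreaRect(T[:,:2].astype(np.float32)*1000)
        print(n,round(r["score"],2),np.round(r["uv"]),len(P),np.round(np.median(P,0),4),q)
E
```

```text
{'clock': np.float64(1.825), 'eef_pos': array([0.513 , 0.0624, 0.3037]), 'tool_rot': array([-3.820e-02,  9.993e-01,  2.000e-04, -4.000e-04]), 'ft_force': array([0.9637, 0.6334, 0.9081]), 'grip_width': np.float64(0.0001)}
square_small_top 0.75 [255. 165.] 609 [0.5135 0.0609 0.045 ] ((514.0686645507812, 60.87993240356445), (29.725934982299805, 29.299638748168945), 4.253847122192383)
square_large_top 0.64 [126. 256.] 1474 [ 0.6495 -0.1018  0.0477] ((653.0778198242188, -104.0779800415039), (50.479270935058594, 50.559844970703125), 4.759218692779541)
finial 0.74 [187. 166.] 485 [ 0.5163 -0.016   0.0705] ((519.7069091796875, -18.261362075805664), (20.300260543823242, 19.75853729248047), 32.975730895996094)
```

View pics/w1.png

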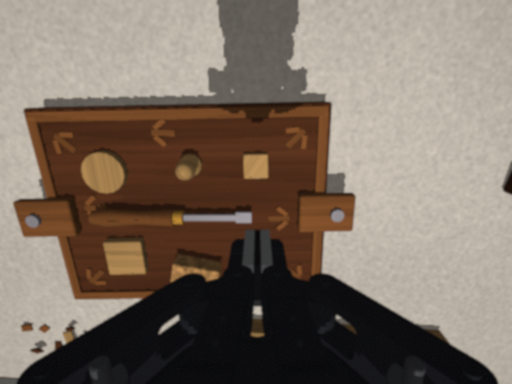

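The wrist view shows the plug at (255,165), measured 29.7 x 29.3 mm at (0.514, 0.061) with its top at about 45 mm. That agrees with the given sizes. I'll descend to just above it and check again.

Call:
step_arm(
  rows=[
    [[-1,-1.5,30],0],
    [[-1,-1.5,70],0],
    [[-1,-1.5,110],0],
    [[-1,-1.5,140],0],
    [[-1,-1.5,160],0],
    [[-1,-1.5,170],0],
    [[-1,-1.5,170],0],
    [[-1,-1.5,170],0],
  ],
)

```text
clock: 3.08
eef_pos: [0.5151, 0.0612, 0.1349]
tool_rot: [-0.039, 0.999, 0.0, 0.001]
ft_force: [-0.0, 0.0, 0.1]
grip_width: -0.0
grasp_force: 0.0
```

```bash
python3 - <<'E'
from h import *
o=bot.get_obs(); print({k:np.round(o[k],4) for k in ["clock","eef_pos","tool_rot","ft_force","grip_width"]})
rgb,d=bot.camera("wrist"); cv2.imwrite("pics/w2.png",rgb[:,:,::-1])
for r in bot.trace("square_small_top","wrist")[:2]:
        P=pts("wrist",d,r["pixels"])
        if len(P)==0: continue
        print(r["score"],r["uv"],np.round(np.median(P,0),4),cv2.minAreaRect(P[P[:,2]>np.median(P[:,2])-.003][:,:2].astype(np.float32)*1000))
P=pts("wrist",d,d>0); s=(abs(P[:,0]-.514)<.035)&(abs(P[:,1]-.061)<.035)
print(np.histogram(P[s,2],bins=np.arange(.02,.08,.002)))
E
```

```text
{'clock': np.float64(3.075), 'eef_pos': array([0.5151, 0.0612, 0.1349]), 'tool_rot': array([-3.860e-02,  9.993e-01,  1.000e-04,  1.000e-03]), 'ft_force': array([-0.0246,  0.037 ,  0.1169]), 'grip_width': np.float64(-0.0)}
0.6 [258.2, 215.8] [0.5073 0.0595 0.0446] ((510.9586181640625, 59.61636734008789), (23.572490692138672, 30.135936737060547), 5.614805698394775)
0.26 [18.1, 354.2] [ 0.6301 -0.1091  0.0468] ((636.8171997070312, -111.28800964355469), (26.35566520690918, 56.34432601928711), 46.19108581542969)
(array([   0,    0,    0,    0,    0,    0,    0, 3151, 3856,   68,   53,
        235, 1169,   18,    0,    0,    0,    0,    0,    0,    0,    0,
          7,   38,   53,   87,   94,   99,   90]), array([0.02 , 0.022, 0.024, 0.026, 0.028, 0.03 , 0.032, 0.034, 0.036,
       0.038, 0.04 , 0.042, 0.044, 0.046, 0.048, 0.05 , 0.052, 0.054,
       0.056, 0.058, 0.06 , 0.062, 0.064, 0.066, 0.068, 0.07 , 0.072,
       0.074, 0.076, 0.078]))
```

View pics/w2.png

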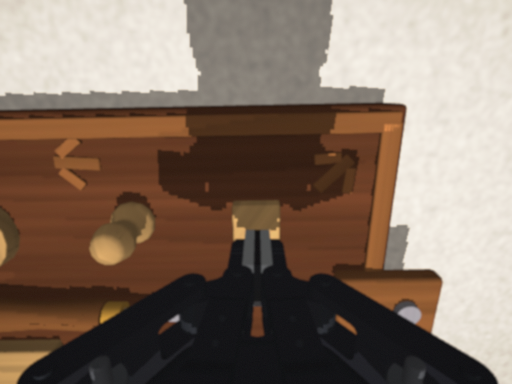

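The view shows the plug just ahead of the tips at (258,215), with nothing else near them. The panel face reads about 36 mm and the plug top about 44.7 mm. I'll press gently.

Call:
step_arm(
  rows=[
    [[1,-1,6],0],
    [[1,-1,12],0],
    [[1,-1,14],0],
    [[1,-1,16],0],
    [[1,-1,17],0],
    [[1,-1,18],0],
    [[1,-1,19],0],
    [[1,-1,20],0],
    [[1,-1,21],0],
    [[1,-1,22],0],
    [[1,-1,22],0],
  ],
)

```text
clock: 4.55
eef_pos: [0.5134, 0.0598, 0.1117]
tool_rot: [-0.038, 0.999, -0.0, -0.0]
ft_force: [-1.1, -0.2, 2.0]
grip_width: 0.0004
grasp_force: 1.2
```

Call:
step_arm(
  rows=[
    [[0,0,0.5],0],
    [[0,0,1],0],
    [[0,0,1.5],0],
    [[0,0,2],0],
    [[0,0,2],0],
  ],
)

```text
clock: 5.18
eef_pos: [0.5135, 0.0598, 0.1098]
tool_rot: [-0.038, 0.999, -0.0, -0.0]
ft_force: [-2.4, -0.6, 3.8]
grip_width: 0.0001
grasp_force: 1.6
```

Call:
step_arm(
  rows=[
    [[0,0,0.5],0],
    [[0,0,1],0],
    [[0,0,1],0],
  ],
)

```text
clock: 5.55
eef_pos: [0.5135, 0.0598, 0.1088]
tool_rot: [-0.038, 0.999, -0.0, -0.0]
ft_force: [-2.6, -0.9, 2.8]
grip_width: -0.0001
grasp_force: 1.6
```

Call:
step_arm(
  rows=[
    [[0,0,0.5],0],
    [[0,0,1],0],
    [[0,0,1],0],
  ],
)

```text
clock: 5.92
eef_pos: [0.5134, 0.0598, 0.1087]
tool_rot: [-0.038, 0.999, -0.0, 0.0]
ft_force: [-5.1, 0.2, 8.6]
grip_width: 0.0001
grasp_force: 4.6
```

Call:
step_arm(
  rows=[
    [[0,0,0.5],0],
    [[0,0,1],0],
    [[0,0,1],0],
  ],
)

```text
clock: 6.3
eef_pos: [0.5134, 0.0598, 0.1086]
tool_rot: [-0.038, 0.999, 0.0, 0.0]
ft_force: [-6.5, -0.6, 16.2]
grip_width: -0.0001
grasp_force: 8.0
```

The plug is on its firm stop: the force rose from about 3 to 16 N with no more travel. I'll back off straight up and check.

Call:
step_arm(
  rows=[
    [[0,0,-3],0],
    [[0,0,-10],0],
    [[0,0,-30],0],
    [[0,0,-70],0],
    [[0,0,-110],0],
    [[0,0,-150],0],
    [[0,0,-190],0],
    [[0,0,-195],0],
    [[0,0,-195],0],
    [[0,0,-195],0],
  ],
)

```text
clock: 7.55
eef_pos: [0.5128, 0.0598, 0.3003]
tool_rot: [-0.038, 0.999, -0.0, -0.002]
ft_force: [-0.5, -0.7, -0.8]
grip_width: 0.0001
grasp_force: 0.0
```

```bash
python3 - <<'E'
from h import *
o=bot.get_obs(); print({k:np.round(o[k],4) for k in ["clock","eef_pos","ft_force"]})
rgb,d=bot.camera("wrist"); cv2.imwrite("pics/w3.png",rgb[:,:,::-1])
P=pts("wrist",d,d>0)
r=np.array([[np.cos(.077),np.sin(.077)],[-np.sin(.077),np.cos(.077)]])
q=np.abs((P[:,:2]-[.514,.0605])@r.T).max(1)
print("plug",np.median(P[q<.011,2]),np.percentile(P[q<.011,2],[5,95]),"face",np.median(P[(q>.019)&(q<.026),2]))
for n in ["square_large_top","finial"]:
    for t in bot.trace(n,"wrist")[:1]: print(n,t["uv"],np.median(pts("wrist",d,t["pixels"]),0))
E
```

```text
{'clock': np.float64(7.55), 'eef_pos': array([0.5128, 0.0598, 0.3003]), 'ft_force': array([-0.517 , -0.7398, -0.8447])}
plug 0.2729925581350774 [0.0358844  0.31395563] face 0.2871732182624165
square_large_top [124.6, 254.7] [ 0.64935296 -0.10363294  0.04723542]
finial [188.6, 169.4] [ 0.51560235 -0.01646402  0.07031424]
```

View pics/w3.png

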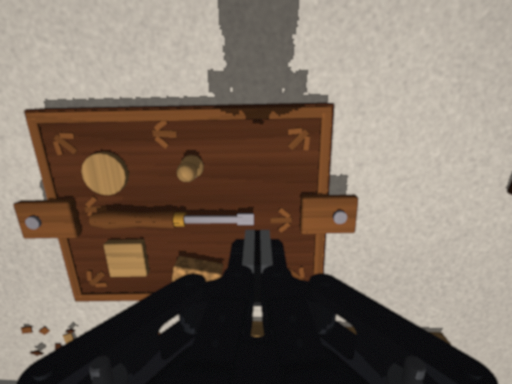

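The view shows plain dark wood where the plug stood, around (256,167). It is either hidden at flush or stuck to the fingers, so I'll check the depth there and look from the other cameras.

```bash
python3 - <<'E'
from h import *
rgb,d=bot.camera("wrist")
P=pts("wrist",d,d>0);P=P[P[:,2]<.1]
q=np.abs(P[:,:2]-[.514,.0605]).max(1)
print("plug",np.percentile(P[q<.011,2],[2,50,98]),"face",np.percentile(P[(q>.022)&(q<.03),2],[2,50,98]))
a=cv2.resize(rgb[120:220,190:330],None,fx=4,fy=4,interpolation=cv2.INTER_NEAREST)
s,ds=bot.camera("scene"); 
for t in bot.trace("square_small_top","scene")[:2]: print(t["score"],t["uv"],np.median(pts("scene",ds,t["pixels"]),0))
p=bot.camera_params("scene")
def pr(X):
    c=np.linalg.inv(p["pose"])@np.r_[X,1]; return p["cx"]-p["fx"]*c[0]/c[2],p["cy"]+p["fy"]*c[1]/c[2]
print(pr([.514,.0605,.036]),pr([.513,.06,.227]))
cv2.imwrite("pics/s.png",s[:,:,::-1]); cv2.imwrite("pics/w4.png",a[:,:,::-1])
E
```

```text
plug [0.03493852 0.03635278 0.0378392 ] face [0.03476875 0.03630338 0.03775285]
(np.float64(280.18128309236323), np.float64(177.20997355959625)) (np.float64(282.5169175829309), np.float64(140.44631462064783))
```

View pics/s.png

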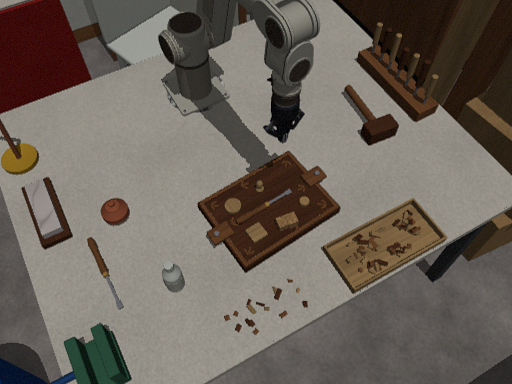

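View pics/w4.png

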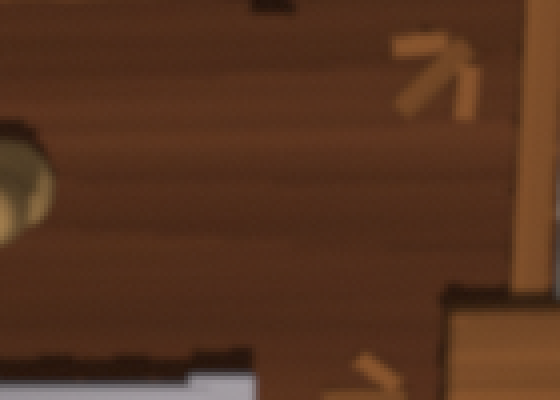

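In both views the spot is level: 36.4 mm against 36.3 mm for the face. Nothing is on the fingertips, and the other three plugs, the finial, gouge and sanding block stand as they were. The flush plug simply coincides with the face, so I'll hand in.

```bash
python3 -c "
from workcell import bot
print(bot.job_done())"
```

```text
the job is handed in; nothing more can be done
None
```

I pressed the small square plug down to its firm stop, flush with the panel face (36.4 mm against 36.3 mm), took the hand away, and handed the job in; in the last pictures the other three plugs and the loose things looked undisturbed.

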